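Ready the rivet setter over the rivet

ROBOT

A 6-joint arm with a two-finger parallel gripper is mounted at the origin on the work surface. World frame = base frame: x ahead of the robot, y to its left, z up, the work surface at z = 0. Lengths are in m, angles in rad, forces in N, time in s.
With the tool pointing down it reaches from about 0.35 to 0.875 m from the base axis. Payload 4.2 kg.
Tool frame: the origin (TCP) lies midway between the tips of the shut fingers; the grasp point (between the pads) lies 19 mm behind it; z points along the fingers, y is the line along which they close (so a half turn about z gives the same grasp; the last joint's range is limited). The gripper opens to 87 mm and grips with 3 to 60 N. Pads are 19 mm wide; open, the fingers measure 117 mm over their backs; the gripper's body (75 mm by 190 mm) begins 51 mm behind the grasp point.
Start: joints at [1.564, 0.385, 0.008, 0, -1.194, -0.259], TCP at [0.164, 0.603, 0.223] pointing down, gripper open.
Joint ranges: [-3.14, 3.14], [-1.21, 2.06], [-1.07, 1.41], [-3.16, 2.05], [-2.99, -0.16], [-3.1, 3.1]. Speed limits (rad/s): [2.79, 2.79, 3.14, 3.14, 3.14, 3.14].

INTERFACE

Orientations are given as a rotation vector (axis times angle).
In Python, from bench import bot gives the robot as it stands. The module is installed in compiled form; this text tells all that it offers.
- The arm moves only by the tool drive_tool, never from a script. Its argument "commands" is a list of rows, each an object with "slide": the shift along the tool's x, y, z as a fraction of full scale, a list of three; "twist": the turn about the tool's z as a fraction of full scale. A call has 1 to 12 rows; each row is the pose to reach, as a shift and turn from the pose commanded when the call began, along the tool's axes at that moment; what a row does not reach only later rows make up. Full scale, the value 1, is 20 cm for a shift and 30 degrees for a turn. A row lasts 1/12 s, in which the tool goes at most 41.7 mm and 7.16 degrees, less where a joint would pass 70% of its speed; a pose out of reach is approached as far as the arm can. A call with a number of a shift or a turn outside -1 to 1 is refused whole. A call with a gripper value outside its range is refused whole. "jaw" is the opening, from 0 (shut) to 1 (fully open), set as the call begins (left out, the last holds). The fingers move at their own pace and stop on an object; "grip_force" is the grip in N (left out, the last holds). Time passes only in rows, so rows that repeat a pose let the fingers close. It gives the time, the measured TCP pose, the force, the opening and the grip force at its end, in the units of the state.
- bot.get_obs(): the state, without advancing time (a new reading comes with each control period).
- bot.grab_frame(name): name is "side" or "top" or "wrist"; returns the picture (420x560x3 uint8, red, green, blue); there is no depth.
- bot.camera_params(name): a dict with "camera_matrix" (3x3 intrinsics, pixels), "extrinsics" (4x4, takes a point from camera to world coordinates). Camera axes: x right, y down, z forward; pixel columns grow to the right and rows downward; lengths in m; the calibration is good to about 2 mm. The wrist camera is an equidistant fisheye: a pixel r from the principal point sees the ray r / f radians off the axis. A picture is of the moment at which its call begins: read the wrist's pose just before it. camera_params takes no time and is no camera call; for the wrist camera it gives the pose at the moment of the call.
- bot.job_done(): hands the job in; it is judged then, once.
The state is a dict: "clock": time; "joints": joint angles; "dq": joint speeds; "effort": joint torques, N m; "eef_pos": TCP position; "orientation": TCP orientation; "force": force on the tool from outside, world axes, zero at the start; "wrist_torque": the same for the moment, N m; "width": opening from 0.0 (shut) to 1.0 (fully open); "finger_force": force on a finger pad.
Only numpy, scipy, OpenCV 4.12 (cv2) and the standard library are available. Lean on these libraries where they do the work, as an engineer would, in place of code of your own. Each camera call takes 0.05 s, during which the arm holds its last target. There are 200 camera calls.

TASK

Draw the rivet setter (the steel punch with the broad flat round cap) out of the slanted tool block, turn it upright with the cap on top, and hold it centred over the brass rivet on the anvil with its lower end about 20 mm above the rivet, not touching it, ready for the mallet blow. Leave the other punches in the block and everything else on the bench as they are. Finish while still holding the setter steady there: do not put it down or let go.

Things in the scene. Friction and masses are not known exactly. Their poses are not given: they have to be found in the camera images.
- setter: Square steel rod 14 x 14 mm (x, y), 140 mm long, with a flat cap 34 mm diameter, 10 mm thick on top (150 mm overall, 0.16 to 0.26 kg). Origin: centre of the lower end; z to the cap. Starts in any of the block's holes, 42 mm of it inside, leaning 0.70 rad from vertical (0.76 with the 1 mm play). Bare rod to grip: 42 to 140 mm up; it balances 92 mm up. Fingers in line with the rod jam on the cap.
- ball_punch: Steel punch, square rod 14 x 14 mm with a 22 mm ball on the top, 137 mm overall; in another hole of the block, leaning like the setter; origin at the centre of its lower end, z along the rod upwards. To be left there.
- plain_punch: Plain steel punch, straight square rod 14 x 14 mm, 125 mm long, no head; in the remaining hole; origin and axes as the ball punch. To be left there.
- block: Fixed slanted wooden tool block: foot 120 x 210 x 12 mm with a tilted plate 50 x 200 x 50 mm on it; three square holes 42 mm deep, at y = -66, 0, 66 mm. Origin: centre of the underside, on the table. Holes and punches lean 0.70 rad from vertical to the block's +x. Centre of the plate's upper face: 32 mm along +x, 68 mm up; its highest edge is 84 mm up.
- slab: Fixed dark steel slab 240 (x) x 170 (y) x 30 mm on the table; origin: centre of the underside.
- anvil: Fixed round steel anvil, 50 mm diameter, 18 mm high, on the slab, with a brass rivet standing in its centre; origin: centre of its underside, 30 mm above the table; z up.
- rivet_top (a point): Centre of the rivet's top: the rivet is 8 mm thick with a 13 mm head and stands 10 mm above the anvil's face; this point is 58 mm above the table; z up.
- spare_die: Loose plain steel disc 40 mm diameter, 14 mm high, on the slab, without a rivet; origin: centre of its underside. A bystander.
- mallet: Loose wooden mallet, round head 72 mm diameter, 105 mm high, standing on end, handle 26 mm thick out to 200 mm along its x at mid height; origin: centre under the head. A bystander.
- hammer: Loose hammer lying along its x, handle to -x, 26 mm high, about 260 mm long, head 90 mm across centred 117 mm along +x from the origin; origin: on the table, in line with the handle. A bystander.
- marker: Loose white marker 130 x 15 x 14 mm lying along its x; origin: centre of the underside. A bystander.
- jar: Loose glass jar 64 mm diameter, 75 mm high; origin: centre of the underside. A bystander.
Mind the look-alikes: they are no part of the job. What is shaped like the block but pink is not meant.

How it is judged:
By the outcome, as a careful person would: the job done as asked, in the order asked, and still so for the second after the job is handed in, while the arm keeps its last pose, push and grip.
It also fails if it takes over 38 s, if anything falls off the work surface, if the arm or the gripper's body presses on something with over 40 N, if the wrist force passes 120 N, or if a joint passes its speed limit or range.

## Working session

There is one attempt and no reset: what is moved stays moved. The work goes in short steps, Python scripts to look and compute and a tool call to move; the robot and the scene stay as the last step left them, time stands still between calls to the robot, and variables do not carry over. Pictures are saved under pics/ and viewed, at most 10 in all, crops included, and the job is handed in when it is done.

Besides the shell and the picture viewer there is one more tool, called by a JSON object that holds its "op" and its "data", one argument or row to a line. drive_tool: Moves the arm, as the interface text tells. Shift numbers are shares of 20 cm and turn numbers shares of 30 degrees, none past 1 either way. Its arguments: {"type":"object","properties":{"commands":{"type":"array"},"jaw":{"type":"number"},"grip_force":{"type":"number"}},"required":["commands"]}

```bash
mkdir -p pics
cat > h.py <<'E'
import numpy as np, cv2
from bench import bot
from scipy.spatial.transform import Rotation as R
def snap(n,f):
    im=bot.grab_frame(n); cv2.imwrite(f,cv2.cvtColor(im,cv2.COLOR_RGB2BGR)); return im
def ray(n,u,v):
    p=bot.camera_params(n);K=p['camera_matrix'];T=np.array(p['extrinsics'])
    d=np.array([(u-K[0][2])/K[0][0],(v-K[1][2])/K[1][1],1.])
    if n=='wrist':
        r=np.hypot(d[0],d[1]); d=np.array([d[0]/r*np.sin(r),d[1]/r*np.sin(r),np.cos(r)]) if r>0 else d
    return T[:3,3],T[:3,:3]@(d/np.linalg.norm(d))
def atz(n,u,v,z):
    o,d=ray(n,u,v); return o+d*(z-o[2])/d[2]
def proj(n,X):
    p=bot.camera_params(n);T=np.linalg.inv(np.array(p['extrinsics']));K=np.array(p['camera_matrix'])
    c=T[:3,:3]@X+T[:3,3]
    if n=='wrist':
        r=np.hypot(c[0],c[1]);t=np.arctan2(r,c[2]);c=np.array([c[0]/r*t,c[1]/r*t,1])
    return (K@(c/c[2]))[:2]
def tri(a,b):
    (o1,d1),(o2,d2)=a,b
    s=np.linalg.lstsq(np.c_[d1,-d2],o2-o1,rcond=None)[0]
    p,q=o1+d1*s[0],o2+d2*s[1]; return (p+q)/2,np.linalg.norm(p-q)
E
python3 - <<'E'
from h import *
np.set_printoptions(precision=4,suppress=True)
s=bot.get_obs();print(s)
for n in('side','top'):
    print(n,bot.camera_params(n)); snap(n,f'pics/{n}0.png')
E
```

```text
{'clock': 0.0, 'joints': array([ 1.5636,  0.3856,  0.0066, -0.0005, -1.194 , -0.2586]), 'dq': array([-0.0006, -0.0007, -0.0002, -0.0007,  0.0006, -0.0002]), 'effort': array([ -0.0008, -39.0666,  18.7407,   4.22  ,   0.011 ,  -0.0002]), 'eef_pos': array([0.164 , 0.6025, 0.2215]), 'orientation': array([ 3.1117, -0.4163, -0.0003]), 'force': array([-0.8068, -0.398 , -0.1526]), 'wrist_torque': array([ 0.0346, -0.0112,  0.0192]), 'finger_force': 0.0, 'width': 1.0015976279480994}
side {'camera_matrix': array([[520.1663,   0.    , 269.7865],
       [  0.    , 520.1663, 203.1296],
       [  0.    ,   0.    ,   1.    ]]), 'extrinsics': array([[ 0.8907, -0.2964,  0.3448, -0.0138],
       [-0.4546, -0.5719,  0.6828, -0.998 ],
       [-0.0052, -0.7649, -0.6441,  1.0069],
       [ 0.    ,  0.    ,  0.    ,  1.    ]])}
top {'camera_matrix': array([[465.0895,   0.    , 279.8645],
       [  0.    , 465.0895, 201.6483],
       [  0.    ,   0.    ,   1.    ]]), 'extrinsics': array([[-0.0011, -0.9958,  0.0915,  0.3717],
       [-1.    ,  0.0018,  0.0081, -0.0128],
       [-0.0082, -0.0915, -0.9958,  1.195 ],
       [ 0.    ,  0.    ,  0.    ,  1.    ]])}
```

View pics/side0.png

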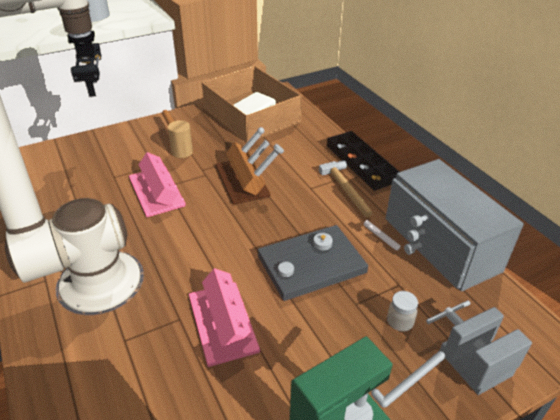

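View pics/top0.png

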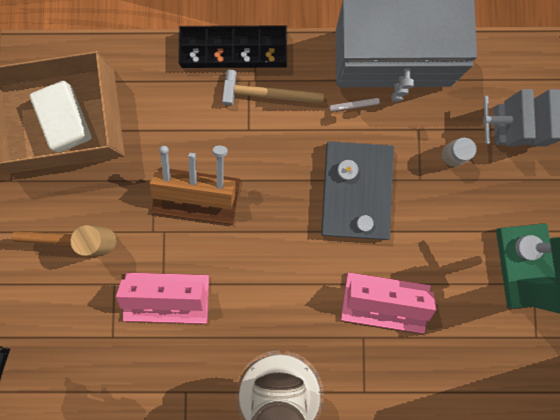

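The top view shows three candidates in the brown block: a ball-like head at (165,150), a plain one at (193,155) and a broad flat cap at (220,152). The pink blocks are decoys. The anvil with the brass rivet is at (347,170), and the spare die is at (365,222). My choice is the punch at (220,152), which I'll check in a close crop.

Run:
```python
import cv2,numpy as np
t=cv2.imread('pics/top0.png');s=cv2.imread('pics/side0.png')
a=cv2.resize(t[138:228,145:245],(400,360),interpolation=cv2.INTER_CUBIC)
b=cv2.resize(s[120:210,205:305],(400,360),interpolation=cv2.INTER_CUBIC)
c=cv2.resize(t[140:200,320:386],(264,240),interpolation=cv2.INTER_CUBIC)
d=cv2.resize(s[220:280,290:356],(264,240),interpolation=cv2.INTER_CUBIC)
o=np.zeros((600,800,3),np.uint8);o[:360,:400]=a;o[:360,400:]=b;o[360:,:264]=c;o[360:,400:664]=d
cv2.imwrite('pics/crop1.png',o)
```

```text
(no output)
```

View pics/crop1.png

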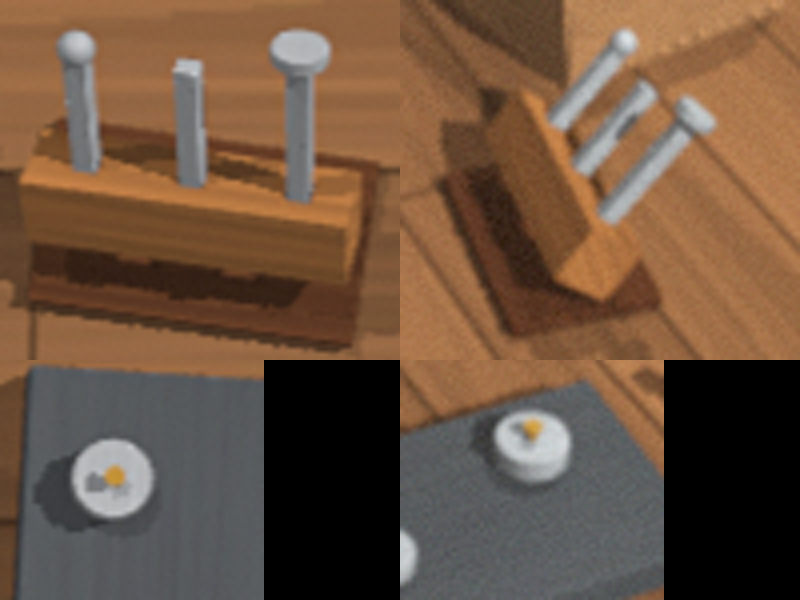

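The crop confirms it: the setter with its broad flat cap is the right-hand punch, with cap centre at top (220,150) and side (279,148), and rod exit at top (220,187.5) and side (258,173.7). The brass rivet is at top (348.7,168.7) and side (323.2,237).

```bash
cat > m.py <<'E'
from h import *
np.set_printoptions(precision=4,suppress=True)
t=cv2.imread('pics/top0.png');s=cv2.imread('pics/side0.png')
# rivet by colour
def blob(im,m,box,mx=None):
    x0,y0,x1,y1=box; q=np.zeros_like(m);q[y0:y1,x0:x1]=m[y0:y1,x0:x1]
    n,l,st,c=cv2.connectedComponentsWithStats(q); k=1+np.argmax(st[1:,4]); return c[k],st[k]
def yel(im): h=cv2.cvtColor(im,cv2.COLOR_BGR2HSV); return cv2.inRange(h,(10,110,100),(35,255,255))
rt,a=blob(t,yel(t),(338,158,360,182)); rs,b=blob(s,yel(s),(312,228,334,250)); print('rivet px',rt,a,rs,b)
print('rivet tri',tri(ray('top',*rt),ray('side',*rs)),'z58',atz('top',*rt,.058),atz('side',*rs,.058))
# steel rods: centroid line in the boxes
def grey(im): h=cv2.cvtColor(im,cv2.COLOR_BGR2HSV); return cv2.inRange(h,(0,0,110),(180,70,255))
def line(im,box):
    x0,y0,x1,y1=box;m=grey(im)[y0:y1,x0:x1];n,l,st,c=cv2.connectedComponentsWithStats(m);k=1+np.argmax(st[1:,4])
    p=np.argwhere(l==k)[:,::-1]+[x0,y0];v=cv2.fitLine(p.astype(np.float32),cv2.DIST_L2,0,.01,.01).ravel();return v,p
vt,pt=line(t,(208,159,232,190)); vs,ps=line(s,(252,155,276,178))
def plane(n,v):
    o,d1=ray(n,v[2],v[3]);_,d2=ray(n,v[2]+20*v[0],v[3]+20*v[1]);c=np.cross(d1,d2);return o,c/np.linalg.norm(c)
o1,n1=plane('top',vt);o2,n2=plane('side',vs)
d=np.cross(n1,n2);d/=np.linalg.norm(d);d*=np.sign(d[2])
P=np.linalg.lstsq(np.array([n1,n2,d]),np.array([n1@o1,n2@o2,d@np.array([.5,.1,.12])]),rcond=None)[0]
print('axis',d,'lean',np.arccos(d[2]),'yaw',np.arctan2(d[1],d[0]))
C,e=tri(ray('top',220,150),ray('side',279.2,148.2)); E,e2=tri(ray('top',220,187.5),ray('side',258,173.7));print('cap',C,e,'exit',E,e2)
print('P at z=.068..',P+d*(.068-P[2])/d[2],'line at cap z',P+d*(C[2]-P[2])/d[2],'dist',np.linalg.norm(C-E))
# block yaw from all exits/foot edge
for uv in [(152.5,214),(232.5,224.5)]: print('foot edge',atz('top',*uv,.012))
B,e=tri(ray('top',166,179.5),ray('side',242.7,151)); print('ball exit',B,e,'yaw',np.arctan2(*(B-E)[[1,0]])-np.pi/2)
o=bot.get_obs();Rt=R.from_rotvec(o['orientation']).as_matrix();print(Rt)
E
python3 m.py
```

```text
rivet px [348.25  168.625] [346 167   5   4  16] [315.5909 228.7273] [312 228  11   4  22]
rivet tri (array([ 0.5473, -0.1661,  0.0822]), np.float64(0.014011252903135528)) z58 [ 0.5578 -0.1724  0.058 ] [ 0.5546 -0.143   0.058 ]
axis [ 0.7024 -0.089   0.7062] lean 0.7866392689285245 yaw -0.12609269170976206
cap [0.5891 0.1334 0.1398] 0.001334760693928639 exit [0.5158 0.1409 0.0654] 0.011233544720672043
P at z=.068.. [0.5213 0.1437 0.068 ] line at cap z [0.5927 0.1346 0.1398] dist 0.10466569763549097
foot edge [0.4494 0.3222 0.012 ]
foot edge [0.4223 0.1175 0.012 ]
ball exit [0.5324 0.2766 0.0608] 0.002332387140471245 yaw -0.12149307523888342
[[ 0.9648 -0.2629 -0.0004]
 [-0.2629 -0.9648 -0.0019]
 [ 0.0001  0.0019 -1.    ]]
```

The tool can only slide and twist, so it stays pointing down. That means I can't tilt the setter with the wrist. The plan is to grip the cap's rim across the lean direction, draw the setter out along its axis, and let it hang upright from the cap like a pendulum. First I'll go above the cap.

{"op": "drive_tool", "data": {
  "commands": [
    {"slide":[0.2,0.12,0],"twist":0},
    {"slide":[0.4,0.25,0],"twist":0},
    {"slide":[0.6,0.38,0],"twist":0},
    {"slide":[0.8,0.5,0],"twist":0},
    {"slide":[0.89,0.57,0],"twist":0},
    {"slide":[0.89,0.57,0],"twist":0},
    {"slide":[0.89,0.57,0],"twist":0},
    {"slide":[0.89,0.57,0],"twist":0}
  ],
  "jaw": 0.7
}}

```text
clock: 0.77
eef_pos: [0.3061, 0.4463, 0.2225]
orientation: [-3.114, 0.418, 0.0]
force: [-0.6, 0.4, -0.1]
width: 0.7
finger_force: 0.0
```

{"op": "drive_tool", "data": {
  "commands": [
    {"slide":[0.2,0.12,0],"twist":0},
    {"slide":[0.4,0.25,0],"twist":0},
    {"slide":[0.6,0.38,0],"twist":0},
    {"slide":[0.8,0.5,0],"twist":0},
    {"slide":[0.89,0.57,0],"twist":0},
    {"slide":[0.89,0.57,0],"twist":0},
    {"slide":[0.89,0.57,0],"twist":0}
  ]
}}

```text
clock: 1.35
eef_pos: [0.4485, 0.2892, 0.2221]
orientation: [3.113, -0.42, -0.001]
force: [0.3, 0.6, -0.1]
width: 0.696
finger_force: 0.0
```

{"op": "drive_tool", "data": {
  "commands": [
    {"slide":[0.2,0.12,0],"twist":-0.1},
    {"slide":[0.4,0.25,0],"twist":-0.265},
    {"slide":[0.5,0.4,0],"twist":-0.265},
    {"slide":[0.55,0.55,0],"twist":-0.265},
    {"slide":[0.55,0.57,0],"twist":-0.265},
    {"slide":[0.55,0.57,0],"twist":-0.265},
    {"slide":[0.55,0.57,0],"twist":-0.265}
  ]
}}

```text
clock: 1.93
eef_pos: [0.5238, 0.1523, 0.2225]
orientation: [-3.135, 0.196, -0.0]
force: [-0.4, 1.3, 1.5]
width: 0.7
finger_force: 0.0
```

Run:
```python
from h import *
np.set_printoptions(precision=4,suppress=True)
snap('wrist','pics/w1.png');snap('side','pics/s1.png');o=bot.get_obs();print(o['clock'],o['eef_pos'],o['orientation'],o['joints'])
print(proj('wrist',np.array([.587,.134,.142])),bot.camera_params('wrist')['extrinsics'])
```

```text
2.0333 [0.5237 0.1527 0.2226] [-3.1352  0.1949 -0.0004] [ 0.581   0.2496 -0.1885 -0.0002 -1.1322  0.8657]
[289.887  131.6908] [[-0.1234 -0.9615 -0.2454  0.5908]
 [-0.9924  0.1195  0.0306  0.1439]
 [-0.0001  0.2473 -0.9689  0.385 ]
 [ 0.      0.      0.      1.    ]]
```

View pics/w1.png

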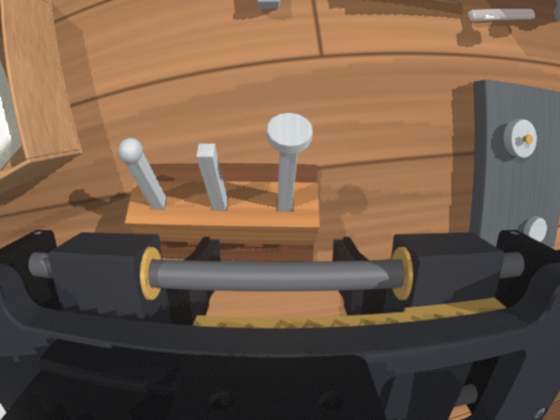

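The wrist view shows the cap face centred at (290,131), which matches the projected estimate (290,132). The block edge is level, so the yaw is right. The rivet is at (528,139). Next I'll refine the numbers.

Run:
```python
from h import *
np.set_printoptions(precision=4,suppress=True)
for z in(.14,.146,.152): print(z,atz('wrist',290,131,z),atz('top',220,150,z),atz('side',279.2,148.2,z))
print('exit',atz('wrist',286,209,.068),atz('top',220,187.5,.068),atz('side',258,173.7,.068))
print('rivet',atz('wrist',528.5,139,.058),atz('top',348.7,168.7,.058),atz('side',323.2,237,.058),tri(ray('top',348.7,168.7),ray('side',323.2,237)))
for n in('top','side','wrist'):
  im=cv2.cvtColor(bot.grab_frame(n),cv2.COLOR_RGB2HSV)
  m=cv2.inRange(im,(8,100,120),(35,255,255))
  x,y=dict(top=(349,169),side=(323,237),wrist=(528,139))[n]
  q=m[y-9:y+10,x-9:x+10];c,l,st,ce=cv2.connectedComponentsWithStats(q)
  for k in range(1,c): print(n,ce[k]+[x-9,y-9],st[k][4],atz(n,*(ce[k]+[x-9,y-9]),.057))
```

```text
0.14 [0.5875 0.1338 0.14  ] [0.5884 0.1336 0.14  ] [0.5896 0.133  0.14  ]
0.146 [0.5876 0.134  0.146 ] [0.5872 0.1328 0.146 ] [0.5855 0.1252 0.146 ]
0.152 [0.5876 0.1343 0.152 ] [0.586 0.132 0.152] [0.5813 0.1173 0.152 ]
exit [0.5098 0.1438 0.068 ] [0.5103 0.1426 0.068 ] [0.5197 0.136  0.068 ]
rivet [ 0.5594 -0.1709  0.058 ] [ 0.5576 -0.1735  0.058 ] [ 0.5559 -0.1796  0.058 ] (array([ 0.5589, -0.1745,  0.0522]), np.float64(0.000868864269192173))
top [348.1176 168.5882] 17 [ 0.558  -0.1722  0.057 ]
side [315.2857 228.4286] 7 [ 0.555  -0.1407  0.057 ]
side [322.5 236.5] 12 [ 0.5559 -0.1762  0.057 ]
wrist [528.2857 138.8036] 56 [ 0.5593 -0.1721  0.057 ]
```

{"op": "drive_tool", "data": {
  "commands": [
    {"slide":[0.15,0.03,0],"twist":0},
    {"slide":[0.31,0.054,0],"twist":0},
    {"slide":[0.31,0.054,0.1],"twist":0},
    {"slide":[0.31,0.054,0.2],"twist":0},
    {"slide":[0.31,0.054,0.3],"twist":0},
    {"slide":[0.31,0.054,0.4],"twist":0},
    {"slide":[0.31,0.054,0.5],"twist":0},
    {"slide":[0.31,0.054,0.5],"twist":0},
    {"slide":[0.31,0.054,0.5],"twist":0}
  ]
}}

```text
clock: 2.93
eef_pos: [0.5836, 0.1324, 0.1218]
orientation: [3.134, -0.198, -0.003]
force: [0.1, 1.2, 1.2]
width: 0.7
finger_force: 0.0
```

{"op": "drive_tool", "data": {
  "commands": [
    {"slide":[0,0,0],"twist":0},
    {"slide":[0,0,0],"twist":0},
    {"slide":[0,0,0],"twist":0},
    {"slide":[0,0,0],"twist":0},
    {"slide":[0,0,0],"twist":0},
    {"slide":[0,0,0],"twist":0},
    {"slide":[0,0,0],"twist":0},
    {"slide":[0,0,0],"twist":0},
    {"slide":[0,0,0],"twist":0},
    {"slide":[0,0,0],"twist":0}
  ],
  "jaw": 0,
  "grip_force": 15
}}

```text
clock: 3.77
eef_pos: [0.5848, 0.1323, 0.1232]
orientation: [-3.135, 0.199, -0.003]
force: [1.5, 0.5, 3.1]
width: 0.378
finger_force: 15.0
```

Run:
```python
from h import *
a=snap('wrist','pics/w2.png');b=snap('side','pics/s2.png');o=bot.get_obs();print(o)
c=np.zeros((600,800,3),np.uint8)
c[:300,:400]=cv2.resize(a[80:290,140:420],(400,300));c[:,400:]=cv2.resize(b[80:230,205:305],(400,600))
cv2.imwrite('pics/c2.png',c[:,:,::-1])
```

```text
{'clock': 3.8667, 'joints': array([ 4.92513997e-01,  4.27157764e-01, -1.93123111e-01,  5.37421519e-04,
       -9.48615668e-01,  9.51200648e-01]), 'dq': array([ 0.00028785, -0.0002512 , -0.00023919,  0.002347  , -0.00092269,
        0.00081158]), 'effort': array([ -0.30095438, -36.63471937,  14.35566455,   3.11273195,
        -0.37824372,   0.04876755]), 'eef_pos': array([0.58482703, 0.13232448, 0.12317342]), 'orientation': array([-3.13465228e+00,  1.98954695e-01, -2.89634508e-03]), 'force': array([1.52498979, 0.79299154, 3.1170191 ]), 'wrist_torque': array([ 0.282622  , -0.35589327, -0.03020139]), 'finger_force': 14.978735111653805, 'width': 0.38164629289657565}
```

View pics/c2.png

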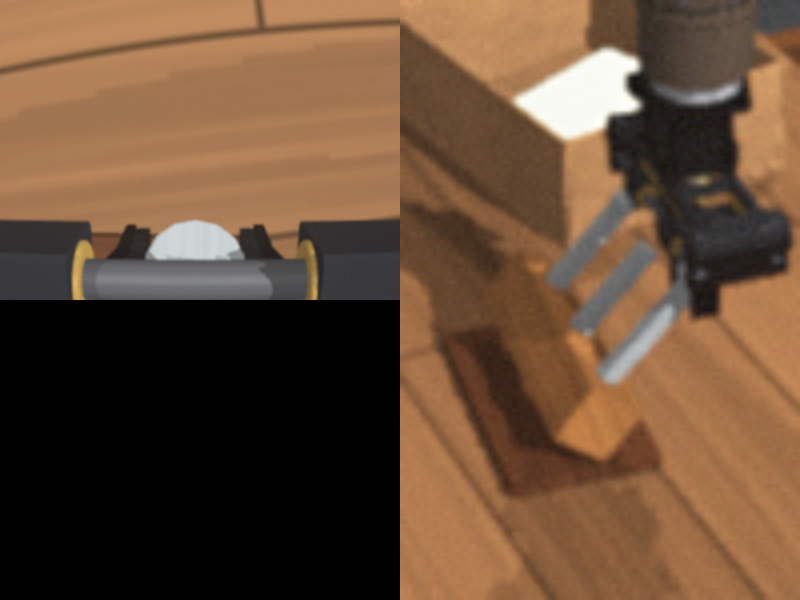

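The width of 33 mm matches the 34 mm cap, and the picture shows the cap seated between the pads. Next I'll draw it out along the hole axis.

{"op": "drive_tool", "data": {
  "commands": [
    {"slide":[0.02,0,-0.022],"twist":0},
    {"slide":[0.04,0,-0.045],"twist":0},
    {"slide":[0.065,0,-0.073],"twist":0},
    {"slide":[0.09,0,-0.101],"twist":0},
    {"slide":[0.115,0,-0.13],"twist":0},
    {"slide":[0.14,0,-0.158],"twist":0},
    {"slide":[0.165,0,-0.186],"twist":0},
    {"slide":[0.19,0,-0.214],"twist":0},
    {"slide":[0.21,0,-0.24],"twist":0},
    {"slide":[0.21,0,-0.24],"twist":0}
  ]
}}

```text
clock: 4.7
eef_pos: [0.6276, 0.1268, 0.1721]
orientation: [-3.134, 0.2, -0.005]
force: [-0.4, 0.5, -1.8]
width: 0.384
finger_force: 15.0
```

Run:
```python
from h import *
a=snap('side','pics/s3.png');b=snap('top','pics/t3.png');o=bot.get_obs();print(o['clock'],o['eef_pos'],o['force'],o['wrist_torque'],o['width'])
c=np.hstack([cv2.resize(a[60:210,205:305],(400,600)),cv2.resize(b[90:240,145:245],(400,600))])
cv2.imwrite('pics/c3.png',c[:,:,::-1])
```

```text
4.8 [0.62572476 0.12671443 0.17058874] [ 0.51363184 -0.37613237 -2.2238242 ] [-0.04504332 -0.01503939 -0.00177517] 0.38143592667905385
```

View pics/c3.png

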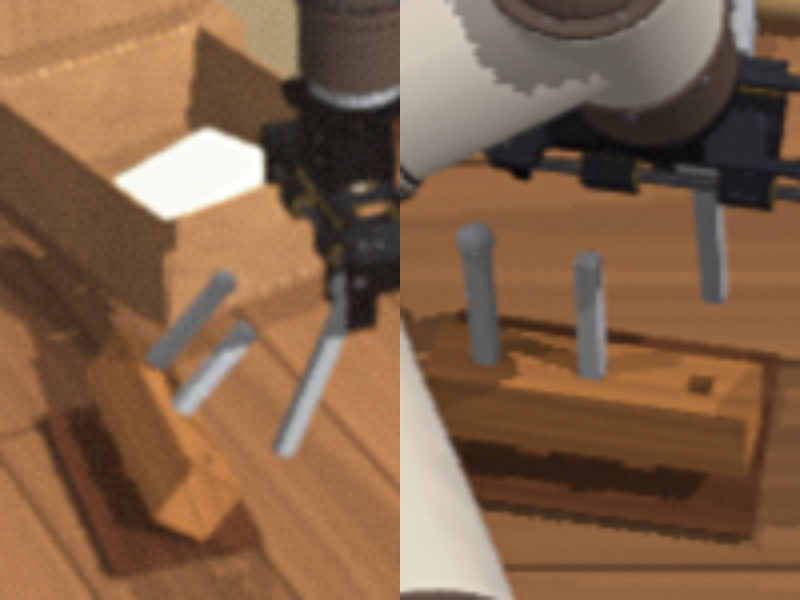

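The setter is clear of the block and the other punches are undisturbed. It has already started to swing towards upright. I'll raise it and ease the grip so it hangs plumb.

{"op": "drive_tool", "data": {
  "commands": [
    {"slide":[0,0,-0.1],"twist":0},
    {"slide":[0,0,-0.2],"twist":0},
    {"slide":[0,0,-0.3],"twist":0},
    {"slide":[0,0,-0.3],"twist":0},
    {"slide":[0,0,-0.3],"twist":0},
    {"slide":[0,0,-0.3],"twist":0},
    {"slide":[0,0,-0.3],"twist":0},
    {"slide":[0,0,-0.3],"twist":0}
  ],
  "grip_force": 10
}}

```text
clock: 5.47
eef_pos: [0.6249, 0.1265, 0.2288]
orientation: [3.134, -0.199, -0.005]
force: [-1.3, 0.0, -2.5]
width: 0.382
finger_force: 10.0
```

```bash
cat > tilt.py <<'E'
from h import *
np.set_printoptions(precision=4,suppress=True)
# rod axis: largest bright-grey elongated blob under the gripper in each view -> plane through camera; intersect
o=bot.get_obs();Rt=R.from_rotvec(o['orientation']).as_matrix();G=o['eef_pos']-.019*Rt[:,2]
def seg(n):
    im=bot.grab_frame(n);h=cv2.cvtColor(im,cv2.COLOR_RGB2HSV)
    m=cv2.inRange(h,(0,0,85),(180,60,255))
    roi=np.zeros_like(m)
    a=[proj(n,G+[dx,dy,dz]) for dx in(-.1,.06) for dy in(-.06,.06) for dz in(-.025-.01,-.15)]
    x,y,w,hh=cv2.boundingRect(np.array(a,np.float32)); roi[max(y,0):y+hh,max(x,0):x+w]=255
    m&=roi
    c,l,st,ce=cv2.connectedComponentsWithStats(m)
    best=None
    for k in range(1,c):
        if st[k,4]<40: continue
        p=np.argwhere(l==k)[:,::-1].astype(np.float32);r=cv2.minAreaRect(p)
        e=max(r[1])/max(min(r[1]),1)
        print(n,'blob',ce[k],st[k],round(e,2))
    return im,l,st,ce,m
if __name__=='__main__':
    print(o['clock'],o['eef_pos'],'G',G,o['force'],o['width'])
    for n in('side','top','wrist'):
        print(n,'G px',proj(n,G),'plumb end px',proj(n,G-[0,0,.145]))
    a=seg('side')[0];b=seg('top')[0];w=bot.grab_frame('wrist')
    def cr(im,n,s):
        x,y=proj(n,G-[0,0,.08]).astype(int);x=np.clip(x,s//2,560-s//2);y=np.clip(y,s//2,420-s//2)
        q=im[y-s//2:y+s//2,x-s//2:x+s//2];print(n,'crop origin',x-s//2,y-s//2,'scale',400/s);return cv2.resize(q,(400,400),interpolation=cv2.INTER_CUBIC)
    import sys
    cv2.imwrite(sys.argv[1],np.hstack([cr(a,'side',100),cr(b,'top',100)])[:,:,::-1])
    cv2.imwrite(sys.argv[1].replace('.png','w.png'),w[:,:,::-1])
E
python3 tilt.py pics/c4.png
```

```text
5.4667 [0.6249 0.1265 0.2288] G [0.625  0.1265 0.2478] [-1.3158  0.0202 -2.471 ] 0.38150075999102917
side G px [291.5075 114.4853] plumb end px [290.4652 156.493 ]
top G px [216.5182 122.2142] plumb end px [225.2434 138.0813]
wrist G px [275.0235 271.6259] plumb end px [275.1824 202.7062]
side blob [286.4335 138.6524] [280 112  13  48 233] 6.35
side blob [255.6355 136.2897] [250 128  14  20 107] 4.08
side blob [258.7178 151.1779] [250 140  19  24 163] 4.35
top blob [199.1077 101.6308] [190  99  23   7 130] 3.67
top blob [223.3902 142.3659] [221 135   5  17  41] 6.92
top blob [192.5904 166.3373] [190 153   7  27 166] 4.33
side crop origin 240 88 scale 4.0
top crop origin 171 81 scale 4.0
```

View pics/c4.png

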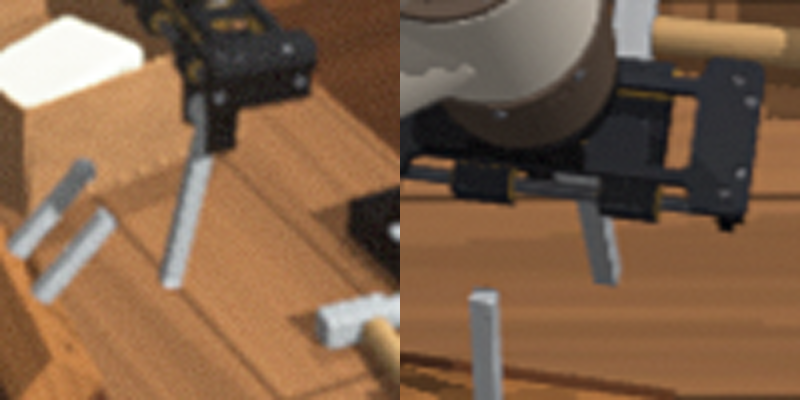

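The setter now leans only about 0.2 rad, with its lower end towards −x: side (283,159) against plumb (290.5,156.5). The rim friction is holding that lean, so I'll ease the grip and dither.

{"op": "drive_tool", "data": {
  "commands": [
    {"slide":[0,0,0],"twist":0},
    {"slide":[0,0,0],"twist":0},
    {"slide":[-0.04,0,0],"twist":0},
    {"slide":[0,0,0],"twist":0},
    {"slide":[-0.03,0,0],"twist":0},
    {"slide":[0,0,0],"twist":0},
    {"slide":[-0.02,0,0],"twist":0},
    {"slide":[0,0,0],"twist":0},
    {"slide":[-0.01,0,0],"twist":0},
    {"slide":[0,0,0],"twist":0},
    {"slide":[0,0,0],"twist":0},
    {"slide":[0,0,0],"twist":0}
  ],
  "grip_force": 6
}}

```text
clock: 6.62
eef_pos: [0.6258, 0.1267, 0.2305]
orientation: [3.135, -0.2, -0.0]
force: [0.5, 1.1, -2.9]
width: 0.387
finger_force: 6.0
```

```bash
python3 tilt.py pics/c5.png
```

```text
6.6167 [0.6258 0.1267 0.2305] G [0.6258 0.1267 0.2495] [ 0.5266  1.1049 -2.944 ] 0.38726719319000824
side G px [291.7508 113.8635] plumb end px [290.6936 155.9267]
top G px [216.3225 121.6035] plumb end px [225.0859 137.5731]
wrist G px [275.0167 271.5469] plumb end px [275.405  203.1047]
side blob [291.2913 137.7816] [287 112   9  46 206] 5.95
side blob [256.1735 135.7347] [251 128  13  19  98] 3.95
side blob [259.0633 150.8165] [251 140  18  24 158] 4.35
top blob [199.3947 101.0395] [190  98  24   8 152] 3.29
top blob [192.5904 166.3373] [190 153   7  27 166] 4.33
side crop origin 241 87 scale 4.0
top crop origin 171 80 scale 4.0
```

In the side view the rod is now plumb (centre x 291.3 against 290.7). I'll lock the grip and carry it smoothly to the rivet.

{"op": "drive_tool", "data": {
  "commands": [
    {"slide":[0,0,0],"twist":0},
    {"slide":[0,0.03,0],"twist":0},
    {"slide":[-0.01,0.1,0],"twist":0},
    {"slide":[-0.02,0.2,0],"twist":0},
    {"slide":[-0.03,0.31,0],"twist":0},
    {"slide":[-0.04,0.42,0],"twist":0},
    {"slide":[-0.05,0.53,0],"twist":0},
    {"slide":[-0.06,0.63,0],"twist":0},
    {"slide":[-0.07,0.7,0],"twist":0},
    {"slide":[-0.073,0.75,0],"twist":0},
    {"slide":[-0.074,0.763,0],"twist":0},
    {"slide":[-0.074,0.763,0],"twist":0}
  ],
  "grip_force": 30
}}

```text
clock: 7.77
eef_pos: [0.5917, -0.0234, 0.2307]
orientation: [-3.135, 0.201, -0.001]
force: [0.2, 0.3, -1.6]
width: 0.376
finger_force: 30.0
```

{"op": "drive_tool", "data": {
  "commands": [
    {"slide":[0,0.03,0],"twist":0},
    {"slide":[-0.01,0.1,0],"twist":0},
    {"slide":[-0.02,0.2,0],"twist":0},
    {"slide":[-0.03,0.31,0],"twist":0},
    {"slide":[-0.04,0.42,0],"twist":0},
    {"slide":[-0.05,0.53,0],"twist":0},
    {"slide":[-0.06,0.63,0],"twist":0},
    {"slide":[-0.07,0.7,0],"twist":0},
    {"slide":[-0.073,0.75,0],"twist":0},
    {"slide":[-0.074,0.763,0],"twist":0},
    {"slide":[-0.074,0.763,0],"twist":0},
    {"slide":[-0.074,0.763,0],"twist":0}
  ]
}}

```text
clock: 8.77
eef_pos: [0.5579, -0.1718, 0.2305]
orientation: [-3.135, 0.199, -0.0]
force: [0.4, 0.0, -0.9]
width: 0.374
finger_force: 30.0
```

```bash
python3 tilt.py pics/c6.png
python3 - <<'E'
from h import *
print([proj(n,np.array([.558,-.1723,.058])) for n in('side','top','wrist')])
E
```

```text
8.7667 [ 0.5579 -0.1718  0.2305] G [ 0.5579 -0.1718  0.2495] [ 0.4273  0.0006 -0.8755] 0.37417961704667685
side G px [327.085  177.0883] plumb end px [323.3908 221.8735]
top G px [360.8254 153.4555] plumb end px [350.7179 165.3757]
wrist G px [275.0127 271.5312] plumb end px [275.448  203.1253]
side blob [324.5789 202.3018] [320 175  10  50 285] 6.01
side blob [318.6474 241.2906] [ 278  225   79   26 1194] 3.12
top blob [357.5675 135.4325] [324 128  64  21 971] 3.15
top blob [356.0763 186.2519] [ 325  160   63   48 1953] 1.32
side crop origin 274 152 scale 4.0
top crop origin 304 110 scale 4.0
[array([322.43245694, 235.04640001]), array([348.21424079, 168.53439736]), array([276.29894548, 192.91204965])]
```

View pics/c6.png

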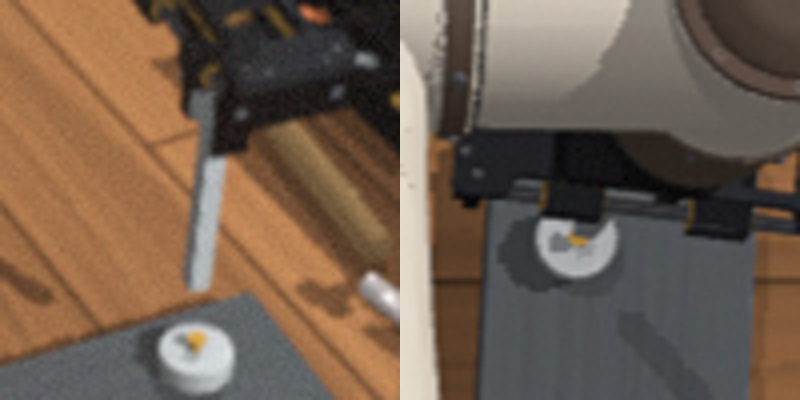

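View pics/c6w.png

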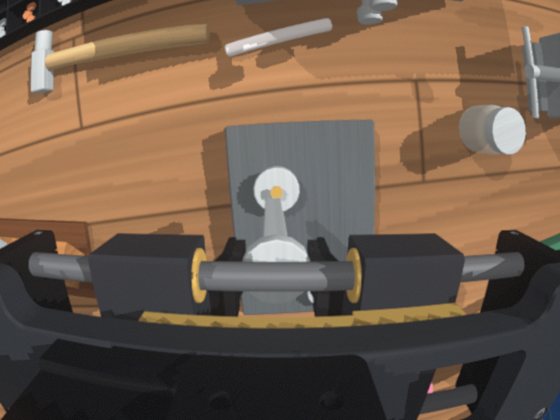

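The side view puts the lower end at (323.7,222.5), against plumb (323.4,221.9). In the wrist view the rod runs straight toward the rivet at (276,192). I'll check the end and rivet numerically before lowering.

Run:
```python
from h import *
np.set_printoptions(precision=4,suppress=True)
o=bot.get_obs();Rt=R.from_rotvec(o['orientation']).as_matrix();G=o['eef_pos']-.019*Rt[:,2]
im=cv2.imread('pics/c6w.png');h=cv2.cvtColor(im,cv2.COLOR_BGR2HSV)
m=cv2.inRange(h[180:206,262:292],(10,100,100),(35,255,255));c,l,st,ce=cv2.connectedComponentsWithStats(m);k=1+np.argmax(st[1:,4]);p=ce[k]+[262,180]
print('rivet',p,st[k],atz('wrist',*p,.058))
for d in(7,-7): print('plumb end edge',d,proj('wrist',G+d*.001*Rt[:,0]-[0,0,.145]))
for e in(-7,7): print('side edges',proj('wrist',G+.007*Rt[:,0]+e*.001*Rt[:,1]-[0,0,.145]),proj('wrist',G+.007*Rt[:,0]+e*.001*Rt[:,1]-[0,0,.06]))
print(im[186:214,275:278].mean((1,2)).astype(int))
for r in(202,206,212,220,228): print(r,im[r,258:294].mean(1).astype(int))
```

```text
rivet [276.03 191.95] [  9   7  11  11 100] [ 0.5591 -0.1721  0.058 ]
plumb end edge 7 [275.3925 195.6183]
plumb end edge -7 [275.3934 210.5761]
side edges [267.669  195.6191] [264.4728 222.4434]
side edges [283.1165 195.6227] [285.9154 222.4501]
[181 166 166 166 166 166 166 166 166 167 166 167 162 157 156 156 155 156
 156 155 157 156 156 155 155 155 156 155]
202 [185 210 217 218 216 212 199 174 155 156 159 158 161 160 159 159 157 156
 155 155 156 160 173 201 215 217 215 215 215 217 218 218 219 219 217 210]
206 [ 81  87 110 154 190 204 188 165 157 157 159 159 161 158 159 160 158 158
 156 156 155 155 162 184 208 215 215 213 214 216 218 218 211 185 145 111]
212 [ 82  82  83  83  82  88 113 143 156 158 159 160 160 160 161 160 159 159
 155 154 154 156 158 158 155 133 107  98  97  96  98  99  99 101  99  99]
220 [112 112 113 113 114 119 133 149 155 158 159 158 160 161 161 160 161 159
 157 155 156 155 156 157 159 164 150 124 111 110 111 111 111 113 113 111]
228 [111 110 112 113 115 124 143 154 156 158 159 160 160 161 160 160 160 161
 158 155 155 155 156 155 158 162 164 155 133 114 109 109 111 111 112 112]
```

{"op": "drive_tool", "data": {
  "commands": [
    {"slide":[0.005,0.004,0.01],"twist":0},
    {"slide":[0.01,0.008,0.03],"twist":0},
    {"slide":[0.01,0.008,0.055],"twist":0},
    {"slide":[0.01,0.008,0.08],"twist":0},
    {"slide":[0.01,0.008,0.105],"twist":0},
    {"slide":[0.01,0.008,0.12],"twist":0},
    {"slide":[0.01,0.008,0.13],"twist":0},
    {"slide":[0.01,0.008,0.13],"twist":0},
    {"slide":[0.01,0.008,0.13],"twist":0},
    {"slide":[0.01,0.008,0.13],"twist":0}
  ]
}}

```text
clock: 9.75
eef_pos: [0.5597, -0.1742, 0.2048]
orientation: [3.135, -0.199, 0.001]
force: [0.1, 0.3, -1.6]
width: 0.374
finger_force: 30.0
```

```bash
python3 tilt.py pics/c7.png
python3 - <<'E'
from h import *
np.set_printoptions(precision=4,suppress=True)
o=bot.get_obs();Rt=R.from_rotvec(o['orientation']).as_matrix();G=o['eef_pos']-.019*Rt[:,2]
s=snap('side','pics/s7.png');w=cv2.cvtColor(cv2.imread('pics/c7w.png'),cv2.COLOR_BGR2RGB);t=snap('top','pics/t7.png')
c=np.zeros((400,800,3),np.uint8);x,y=proj('side',G-[0,0,.15]).astype(int);print('side crop',x-25,y-25,'x8')
c[:,:400]=cv2.resize(s[y-25:y+25,x-25:x+25],(400,400),interpolation=cv2.INTER_CUBIC)
x,y=proj('wrist',G-[0,0,.15]).astype(int);print('wrist crop',x-25,y-25,'x8')
c[:,400:]=cv2.resize(w[y-25:y+25,x-25:x+25],(400,400),interpolation=cv2.INTER_CUBIC)
cv2.imwrite('pics/z7.png',c[:,:,::-1])
E1=G-[0,0,.145]
print('end pred side',proj('side',E1),'wrist',proj('wrist',E1))
for n in('side','wrist'):
  print(n,'corners',[proj(n,E1+a*.007*Rt[:,0]+b*.007*Rt[:,1]) for a in(1,-1) for b in(1,-1)])
  im=s if n=='side' else w
  print('rivet px if below',proj(n,np.array([*E1[:2],.058])))
  m=cv2.inRange(cv2.cvtColor(im,cv2.COLOR_RGB2HSV),(10,100,100),(35,255,255));x,y=proj(n,np.array([*E1[:2],.058])).astype(int)
  q=m[y-10:y+11,x-10:x+11];k,l,st,ce=cv2.connectedComponentsWithStats(q)
  for i in range(1,k): print('  yel',ce[i]+[x-10,y-10],st[i])
E
```

```text
9.75 [ 0.5597 -0.1742  0.2048] G [ 0.5597 -0.1742  0.2238] [ 0.0977  0.3314 -1.6003] 0.3738597274455193
side G px [327.5121 185.8153] plumb end px [323.8308 229.4888]
top G px [359.9208 155.0047] plumb end px [350.1593 166.455 ]
wrist G px [275.0305 271.5708] plumb end px [275.4071 203.2385]
side blob [319.7439 241.1228] [ 279  184   82   75 2019] 1.09
top blob [356.6634 138.2585] [324 131  62  21 909] 3.26
top blob [342.2485 194.0701] [325 162  48  46 970] 1.04
top blob [367.7143 180.1327] [338 165  48  43 889] 2.09
side crop origin 275 160 scale 4.0
top crop origin 304 111 scale 4.0
side crop 298 205 x8
wrist crop 250 176 x8
end pred side [323.8014 229.4773] wrist [275.412  203.1563]
side corners [array([327.3694, 230.5696]), array([325.1395, 227.1397]), array([322.4496, 231.8386]), array([320.2505, 228.3902])]
rivet px if below [323.3133 235.2715]
  yel [315.7568 227.1892] [ 0  0  7  6 37]
  yel [329.625 225.375] [15  0  5  2  8]
  yel [322.5 236.5] [ 8 10  4  4 12]
wrist corners [array([283.1391, 195.6396]), array([267.6858, 195.635 ]), array([283.0536, 210.5994]), array([267.771 , 210.5943])]
rivet px if below [275.4417 198.2662]
  yel [273.875 195.475] [ 4  5 11  5 40]
```

View pics/z7.png

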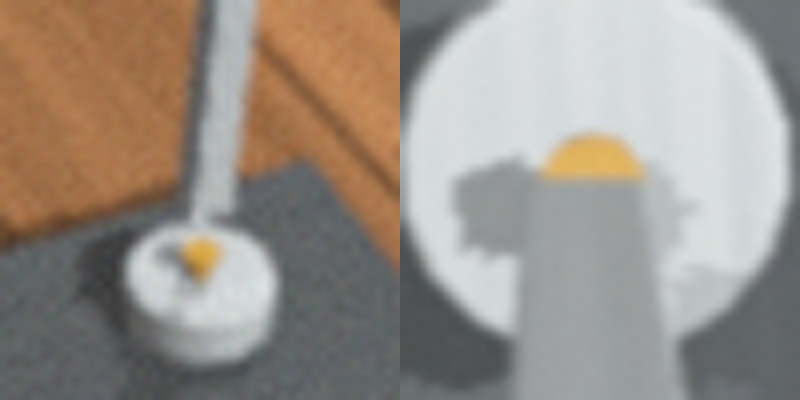

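The last picture shows the rod end just behind the rivet in the wrist view (end centre x 273.1, rivet 274.1). In the side view it stands above the rivet with a clear gap (bottom corner row about 232, rivet 237). I'll finish with a 1 mm trim and let it settle.

{"op": "drive_tool", "data": {
  "commands": [
    {"slide":[0.003,0.002,0],"twist":0},
    {"slide":[0.006,0.004,0],"twist":0},
    {"slide":[0.006,0.004,0],"twist":0},
    {"slide":[0.006,0.004,0],"twist":0},
    {"slide":[0.006,0.004,0],"twist":0},
    {"slide":[0.006,0.004,0],"twist":0},
    {"slide":[0.006,0.004,0],"twist":0},
    {"slide":[0.006,0.004,0],"twist":0}
  ]
}}

```text
clock: 10.67
eef_pos: [0.5606, -0.175, 0.2045]
orientation: [3.135, -0.199, -0.0]
force: [-0.0, -0.6, -1.8]
width: 0.373
finger_force: 30.0
```

Run:
```python
from h import *
o=bot.get_obs();print(o['eef_pos'],o['force'],o['width'],abs(o['dq']).max())
w=bot.grab_frame('wrist')
m=cv2.inRange(cv2.cvtColor(w,cv2.COLOR_RGB2HSV),(10,100,100),(35,255,255))[185:212,258:292]
ys,xs=np.nonzero(m);print('visible rivet',xs.min()+258,xs.max()+258,ys.min()+185,ys.max()+185)
print(bot.job_done())
```

```text
[ 0.56055138 -0.175003    0.20452486] [-0.03369416 -0.56629837 -1.76929472] 0.3733035686378599 0.0018295206127161802
visible rivet 268 278 194 197
the job is handed in; nothing more can be done
None
```

I handed the job in with the setter held by its cap, upright to within about 1–2°, over the brass rivet. By camera estimate it is centred to about 1–2 mm with its lower end roughly 20 mm above the rivet; the other punches stayed in the block, at about 10.7 s on the clock.

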